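# Lock the guitar-neck jig with its R-clip

### The arm

A 6-joint arm with a two-finger parallel gripper is mounted at the origin on the work surface. World frame = base frame: x ahead of the robot, y to its left, z up, the work surface at z = 0. Lengths are in m, angles in rad, forces in N, time in s.
With the tool pointing down it reaches from about 0.35 to 0.85 m from the base axis. Payload 8.1 kg.
Tool frame: the origin (TCP) lies at the very end of the fingers, on their centre line; the grasp point (between the pads) lies 19 mm behind it; z points along the fingers, y is the direction in which the jaws open and shut (so a half turn about z gives the same grasp; the last joint's range is limited). The gripper opens to 93 mm and grips with 3 to 60 N. Pads are 15 mm wide; open, the fingers measure 128 mm over their backs; the gripper's body (75 mm by 188 mm) begins 65 mm behind the grasp point.
Start: joints at [1.118, 0.13, 1.488, -0, 1.523, -0.085], TCP at [0.216, 0.56, 0.219] pointing down, gripper open.
Joint ranges: [-2.96, 2.96], [-0.89, 2.26], [0.02, 2.5], [-1.34, 4.48], [0, 2.73], [-2.66, 2.66]. Speed limits (rad/s): [2.39, 2.39, 2.79, 3.14, 3.14, 3.14].

### API

Orientations are given as a rotation vector (axis times angle).
In Python, from plant import robot gives the robot as it stands.
- The arm moves only by the shell command python3 -m inch 'ROWS' [FORCE]. ROWS is JSON, a list that holds one entry, the list of rows, each a list of 7 numbers: the shift along the tool's x, y, z in cm, then the turn, a rotation vector about the tool's x, y, z in degrees, then the gripper command: -1 is fully open, 1 is shut, values between are in proportion. A call has 1 to 5 rows; each row shifts and turns the commanded pose from where the row before left it, along the tool's axes as they then stand; what a row does not reach is not made up. A row lasts 1/10 s, in which the tool goes at most 50 mm and 8.59 degrees, less where a joint would pass 70% of its speed; a pose out of reach is approached as far as the arm can. A call with a gripper value outside its range is refused whole. The fingers move at their own pace and stop on an object; FORCE is the grip in N (left out, the last holds). Time passes only in rows, so rows that do not move let the fingers close. It gives the time, the measured TCP pose, the force and the opening at its end, in the units of the state.
- robot.read_state(): the state, without advancing time (a new reading comes with each control period).
- robot.read_camera(name): name is "scene" or "top" or "wrist"; returns a dict with "image" (480x640x3 uint8, blue, green, red), "K" (3x3 intrinsics, pixels), "R" (3x3) and "t" (3): a world point X has camera coordinates R X + t; the wrist camera has in their place "tool_from_camera" (4x4, takes a point from camera to tool coordinates, whose origin is the TCP and whose axes are the flange's). Camera axes: x right, y down, z forward; pixel columns grow to the right and rows downward; lengths in m; the calibration is good to about 2 mm. A picture is of the moment at which its call begins: read the wrist's pose just before it. There is no depth.
- robot.close_job(): hands the job in, once; it reports no verdict.
The state is a dict: "t": time; "q": joint angles; "dq": joint speeds; "joint_torque": joint torques, N m; "tool_pos": TCP position; "orientation": TCP orientation; "force": force on the tool from outside, world axes, zero at the start; "wrist_torque": the same for the moment, N m; "opening": finger opening in m.
Only numpy, scipy, OpenCV 4.12 (cv2) and the standard library are available. Lean on these libraries where they do the work, as an engineer would, in place of code of your own. Each camera call takes 0.05 s, during which the arm holds its last target. There are 200 camera calls.

### The job

The plywood clamping plate of the guitar-neck jig is waiting for its big steel R-clip, which lies on the bench. Start the clip's straight leg in the hole drilled across the stud, let go of it with the leg standing in the hole, then push the clip from behind its loop until the bow springs over the stud and the clip is fully home, and take the hand away. The stud may be turned well to either side, so feel or look for the hole; leave the hammer, chisel and bottle alone.

Things in the scene. Friction and masses are not known exactly. Their poses are not given: they have to be found in the camera images.
- jig: jig fixed to the bench: base 290 x 230 mm, a guitar neck across it sticking out on its -y side (to 380 mm, 46 mm high), on top a flat plywood plate 280 mm (x, -175 to +105) x 220 mm (y), upper face 56 mm above the bench. A round steel stud, 26 mm across, stands 34 mm out of the plate. Origin: on the bench under the stud's axis. The clear side of the plate, to push from, is -x.
- stud_hole (a point): on the stud's axis, mid-height of its level cross hole, 6 mm above the plate. Hole: through, 11 mm wide, from the plate to 12 mm above it, mouths barely rounded. The stud turns stiffly (0.15 N m) about its upright axis: at the start the hole points within 0.85 rad either side of jig x, angle not reported (stops at 1.05). A dark slot on the stud's top runs along the hole. Any final angle will do
- clip: R-clip of 8 mm steel wire, 0.1 to 0.17 kg, 140 mm long, lying flat. Origin: the point of the straight leg's axis that sits on the stud's axis when home. x along the leg to its tip, z normal to the clip's plane. Pushed on, the flared bow meets the stud when the stud's axis is at x = +36 mm; springing it over takes about 12 N (10 to 16); then a rigid shoulder stops it, with 2 to 4 mm of play.
- clip_loop (a point): centre of the clip's rigid rear loop, on the leg's axis, 43.5 mm behind the clip's origin. The loop is 34 mm wide over its straight parallel sides (clip y = -17 to 17, straight from x = -31 to -56: grip here); its back, x = -70, is flat over 10 mm: push here, with the fingertips close to the plate (higher up they ride over the round wire)
- clip_tip (a point): tip of the straight leg, 70 mm ahead of the clip's origin; the last 8 mm are thinned to 5 mm
- clip_arm (a joint): opening of the sprung bow arm on the clip's +y side (leaves the loop at x = -16 mm, arches round the stud, pinches in at x = 18, flares to x = 40, y = 25): 0 at rest, about 0.23 rad while riding over the stud, near 0 once it has sprung over
- hammer: hammer, 280 mm long, a bystander on the bench; origin under its middle
- chisel: chisel with an amber handle, 235 mm long, a bystander; origin under its middle
- bottle: white bottle, 60 mm across and 110 mm high, a bystander; origin under its base
There are look-alikes about, which are no part of the job. What is meant by the clip is not black or turquoise, and is the larger of those in its own colour.

How it is judged:
By the outcome, as a careful person would: the job done as asked, in the order asked, and still so for the second after the job is handed in, with the robot touching nothing.
It also fails if it takes over 67 s, if anything falls off the work surface, if the arm or the gripper's body presses on something with over 40 N, if the wrist force passes 120 N, or if a joint passes its speed limit or range.

## Working session

There is one attempt and no reset: what is moved stays moved. The work goes in short steps, Python scripts to look and compute and a shell command to move; the robot and the scene stay as the last step left them, time stands still between calls to the robot, and variables do not carry over. Pictures are saved under pics/ and viewed, about 8 in all and at most 12, crops included, and the job is handed in when it is done.

```bash
ls; mkdir -p pics; cat > h.py <<'E'
import numpy as np, cv2
from plant import robot
from scipy.spatial.transform import Rotation as Ro
def cam(n):
    s=robot.read_state(); c=robot.read_camera(n); K=np.array(c["K"])
    if n=="wrist":
        T=np.eye(4);T[:3,:3]=Ro.from_rotvec(s["orientation"]).as_matrix();T[:3,3]=s["tool_pos"]
        W=T@np.array(c["tool_from_camera"]); R=W[:3,:3].T; t=-R@W[:3,3]
    else: R,t=np.array(c["R"]),np.array(c["t"])
    return c["image"],K,R,t
def ray(K,R,t,uv,z):
    d=R.T@np.linalg.inv(K)@np.array([uv[0],uv[1],1.]); o=-R.T@t
    return o+d*(z-o[2])/d[2]
def proj(K,R,t,X):
    p=K@(R@np.array(X)+t); return p[:2]/p[2]
def tool(X):
    s=robot.read_state(); return Ro.from_rotvec(s["orientation"]).as_matrix().T@(np.array(X)-s["tool_pos"])
E
python3 - <<'E'
from h import *
s=robot.read_state(); print(s)
for n in("top","scene"):
    im,K,R,t=cam(n); cv2.imwrite(f"pics/{n}0.png",im); np.savez(f"{n}0.npz",im=im,K=K,R=R,t=t); print(n,-R.T@t,K[0])
E
```

```text
pics
{'t': 0.0, 'q': array([ 1.11760898e+00,  1.31167742e-01,  1.48928592e+00,  3.72767604e-06,
        1.52299195e+00, -8.54201424e-02]), 'dq': array([ 3.78743420e-05, -1.19033729e-04,  1.45758426e-04, -9.19526941e-04,
        9.26071086e-04, -8.70008198e-04]), 'joint_torque': array([-4.04092971e-04, -5.59833741e+01, -4.91764426e+01,  7.68126827e-02,
        3.53884127e-02, -1.88344598e-04]), 'tool_pos': array([0.21545695, 0.55936647, 0.21757988]), 'orientation': array([-5.74346543e-01, -3.08813903e+00,  2.80370311e-03]), 'force': array([-0.11964723,  0.14022291, -0.025011  ]), 'wrist_torque': array([-0.03615364,  0.00748114,  0.00962745]), 'opening': 0.09287652550874001}
top [0.28569692 0.0307138  1.27831994] [433.46361115   0.         326.82945017]
scene [1.09796036 0.35914774 1.16017015] [579.23631285   0.         324.9335638 ]
```

View pics/top0.png

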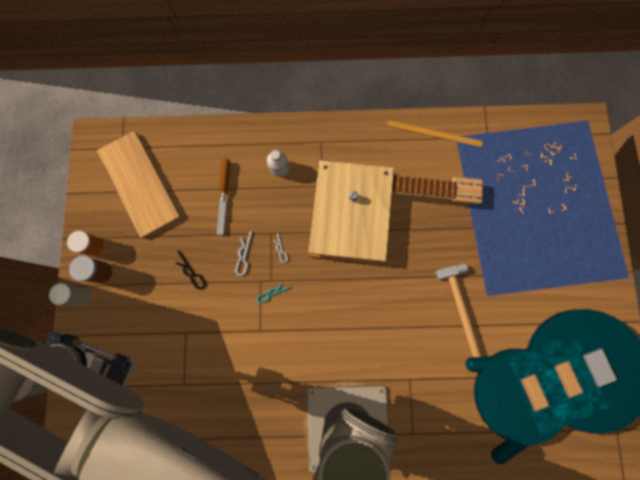

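View pics/scene0.png

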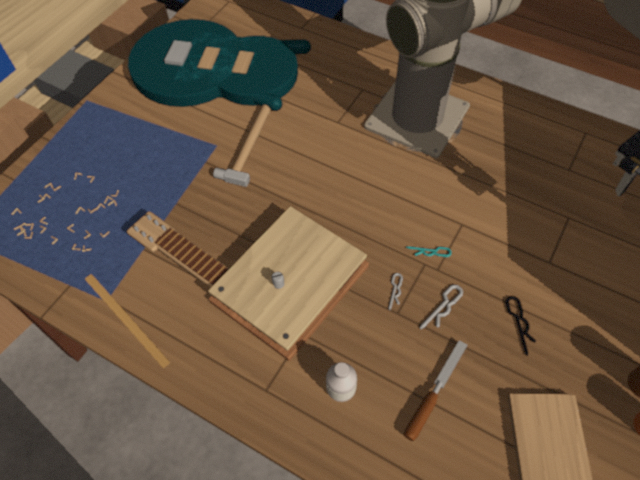

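The larger silver clip is at top px (244,253), its loop at (241,270). The stud is at (355,197), with the neck sticking out towards world -y, so jig x is roughly world +x.

```bash
python3 - <<'E'
from h import *
d=np.load("top0.npz"); im,K,R,t=[d[k] for k in("im","K","R","t")]
for n,uv,z in[("loop",(241,270),.004),("tip",(250,232),.004),("stud",(354,194),.09),("plateNL",(320,162),.056),("NR",(394,168),.056),("FL",(309,256),.056),("FR",(386,262),.056),("bottle",(279,165),.1)]: print(n,ray(K,R,t,uv,z).round(3))
a=cv2.resize(im[220:300,220:300],None,fx=7,fy=7,interpolation=cv2.INTER_CUBIC)
cv2.imwrite("pics/a.png",a)
E
```

```text
loop [0.445 0.302 0.004]
tip [0.56  0.276 0.004]
stud [ 0.643 -0.036  0.09 ]
plateNL [0.756 0.059 0.056]
NR [ 0.73  -0.159  0.056]
FL [0.474 0.097 0.056]
FR [ 0.451 -0.121  0.056]
bottle [0.733 0.176 0.1  ]
```

View pics/a.png

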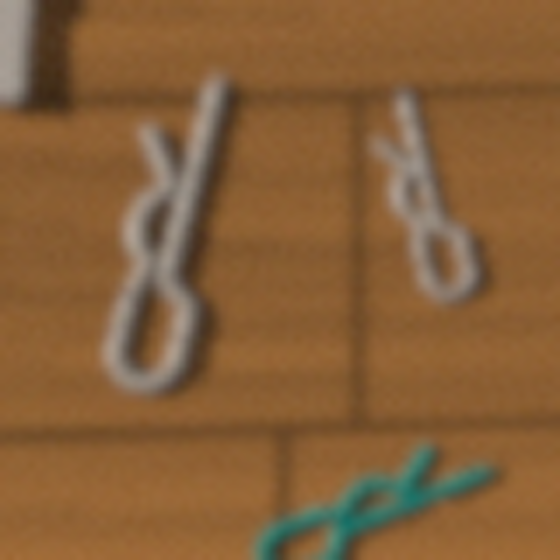

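The clip has its bow on world +y, so it lies z up with no flip needed. Its leg points about -12° from world x. Moving above the loop.

```bash
python3 -m inch '[[[-4,-2,0,0,0,0,-1],[-4,-2,0,0,0,0,-1],[-4,-2,0,0,0,0,-1],[-4,-2,0,0,0,0,-1],[-4,-2,0,0,0,0,-1]]]'; python3 -m inch '[[[-4,-2,0,0,0,0,-1],[-4,-2,0,0,0,0,-1],[-4,-2,0,0,0,0,-1],[0,0,0,0,0,-8.5,-1],[0,0,0,0,0,0,-1]]]'
python3 - <<'E'
from h import *
im,K,R,t=cam("wrist"); s=robot.read_state(); print(s["tool_pos"],s["orientation"],s["force"])
np.savez("w0.npz",im=im,K=K,R=R,t=t); cv2.imwrite("pics/w0.png",im)
print(-R.T@t, proj(K,R,t,(.455,.298,.004)))
E
```

```text
t: 0.6
tool_pos: [0.367, 0.3931, 0.2182]
orientation: [-0.574, -3.088, 0.001]
force: [0.2, 0.1, -0.4]
opening: 0.0929
t: 1.1
tool_pos: [0.4573, 0.2942, 0.2181]
orientation: [-0.344, -3.122, 0.001]
force: [0.0, 0.2, 0.2]
opening: 0.0928
[0.45673563 0.29507038 0.21813931] [-3.49918893e-01 -3.12106949e+00  4.97872752e-04] [-0.86408679  0.28490904  0.5543022 ]
[0.39201964 0.3084067  0.3853145 ] [327.0213897 203.0170014]
```

View pics/w0.png

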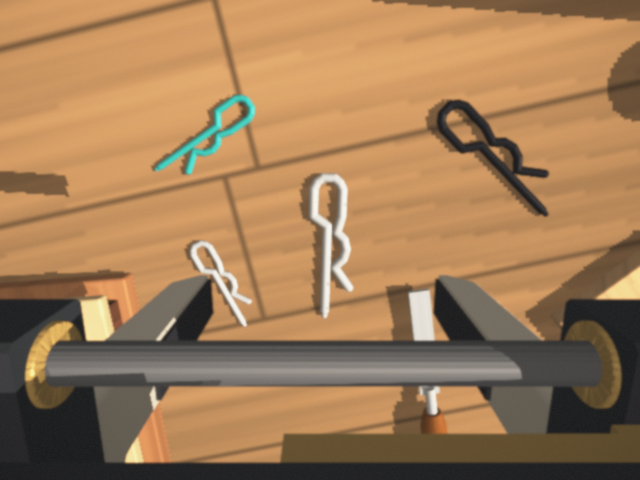

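The clip stands upright in the wrist view: back of loop at (328,176), leg tip at (325,315). Next I'll measure it by mask.

```bash
cat >> h.py <<'E'
def clipfit(im,K,R,t,box,z=.004):
    """mask the light wire in box; world points of its pixels, long-axis extremes"""
    u0,v0,u1,v1=box; hsv=cv2.cvtColor(im,cv2.COLOR_BGR2HSV)
    m=((hsv[...,1]<60)&(hsv[...,2]>130)).astype(np.uint8)
    b=np.zeros_like(m); b[v0:v1,u0:u1]=m[v0:v1,u0:u1]
    n,l,st,_=cv2.connectedComponentsWithStats(b); k=1+st[1:,4].argmax()
    vv,uu=np.where(l==k)
    return np.array([ray(K,R,t,(u,v),z) for u,v in zip(uu,vv)]),st[k]
E
python3 - <<'E'
from h import *
d=np.load("w0.npz"); im,K,R,t=[d[k] for k in("im","K","R","t")]
P,st=clipfit(im,K,R,t,(290,160,375,325)); print(st)
P=P[:,:2]
# initial axis
tip=ray(K,R,t,(325,315),.004)[:2]; bk=ray(K,R,t,(329,175),.004)[:2]
for _ in range(4):
    a=(tip-bk)/np.linalg.norm(tip-bk); n=np.array([-a[1],a[0]])
    s=(P-bk)@a; w=(P-bk)@n; L=s.max()-s.min()
    x=(s-s.min())-.07
    leg=(x>.048); loop=(x>-.056)&(x<-.031)
    wl=(w[leg].mean()); wo=(w[loop].max()+w[loop].min())/2
    ws=w[loop].max()-w[loop].min()
    c=bk+a*(s.min()+.0265)+n*wo; l=bk+a*(s.min()+.07+.058)+n*wl
    nd=(l-c)/np.linalg.norm(l-c); tip=l+nd*.012; bk=c-nd*.0265
print("L",L,"loopw",ws,"loop",c,"tip",tip,"ang",np.degrees(np.arctan2(*nd[::-1])))
s=robot.read_state(); ty=Ro.from_rotvec(s["orientation"]).as_matrix()[:,1]
print("tool y ang",np.degrees(np.arctan2(ty[1],ty[0])),"delta cm",100*tool([*c,.0015]))
E
```

```text
[ 310  173   43  145 2347]
L 0.13968274542206624 loopw 0.03352018570349709 loop [0.45462947 0.29909263] tip [0.56466996 0.27128362] ang -14.182620802100992
tool y ang 77.20599925246862 delta cm [ 0.2743656   0.3547633  21.66404695]
```

Length 139.7 mm and loop width 33.5 mm match the clip. Descending.

```bash
python3 -m inch '[[[0.27,0.35,4,0,0,1.4,0],[0,0,4,0,0,0,0],[0,0,4,0,0,0,0],[0,0,4,0,0,0,0],[0,0,3,0,0,0,0]]]' 25; python3 -m inch '[[[0,0,1.5,0,0,0,0],[0,0,0,0,0,0,0],[0,0,0,0,0,0,0]]]'
python3 - <<'E'
from h import *
print(100*tool([.4546,.2991,.0015]),robot.read_state()["force"])
E
```

```text
t: 1.65
tool_pos: [0.4526, 0.2999, 0.0257]
orientation: [-0.386, -3.115, 0.002]
force: [-0.2, -0.1, -0.7]
opening: 0.0578
t: 1.95
tool_pos: [0.4553, 0.3004, 0.0148]
orientation: [0.383, 3.117, 0.001]
force: [1.5, 0.1, 0.2]
opening: 0.0463
[ 0.04289783 -0.14233679  1.33283529] [1.48004664 0.07163976 0.18371893]
```

```bash
python3 -m inch '[[[0,-0.14,1.2,0,0,0,0],[0,0,0,0,0,0,0],[0,0,0,0,0,0,0]]]'; python3 -m inch '[[[0,0,0,0,0,0,1],[0,0,0,0,0,0,1],[0,0,0,0,0,0,1],[0,0,0,0,0,0,1],[0,0,0,0,0,0,1]]]' 30
```

```text
t: 2.25
tool_pos: [0.4548, 0.2982, 0.0021]
orientation: [0.383, 3.118, 0.0]
force: [-0.7, 0.2, 0.4]
opening: 0.0469
t: 2.75
tool_pos: [0.455, 0.2983, 0.0021]
orientation: [0.382, 3.118, 0.001]
force: [0.2, 0.2, 2.8]
opening: 0.033
```

```bash
python3 -m inch '[[[0,0,-2,0,0,0,1],[0,0,-4,0,0,0,1],[0,0,-4,0,0,0,1],[0,0,-4,0,0,0,1],[0,0,-4,0,0,0,1]]]'; python3 -m inch '[[[-1.6,-4.2,0,0,0,0,1],[-1.6,-4.2,0,0,0,0,1],[-1.6,-4.2,0,0,0,0,1],[-1.6,-4.2,0,0,0,0,1],[-1.6,-4.2,0,0,0,0,1]]]';python3 -m inch '[[[-1.6,-4.2,0,0,0,0,1],[-1.6,-4.2,0,0,0,0,1],[0,0,0,0,0,0,1],[0,0,0,0,0,0,1]]]'
python3 - <<'E'
from h import *
im,K,R,t=cam("wrist")
np.savez("w1.npz",im=im,K=K,R=R,t=t); cv2.imwrite("pics/w1.png",im)
print(-R.T@t, proj(K,R,t,(.643,-.036,.09)))
E
```

```text
t: 3.25
tool_pos: [0.454, 0.2979, 0.1827]
orientation: [-0.382, -3.117, 0.001]
force: [1.1, 0.4, -1.0]
opening: 0.033
t: 3.75
tool_pos: [0.4811, 0.0734, 0.1813]
orientation: [-0.382, -3.118, 0.0]
force: [0.8, -0.5, -1.4]
opening: 0.0332
t: 4.15
tool_pos: [0.4919, -0.0149, 0.1812]
orientation: [-0.386, -3.117, -0.001]
force: [0.0, 0.3, -1.3]
opening: 0.0329
[0.42703614 0.00086584 0.34841952] [346.24538835 444.37484416]
```

View pics/w1.png

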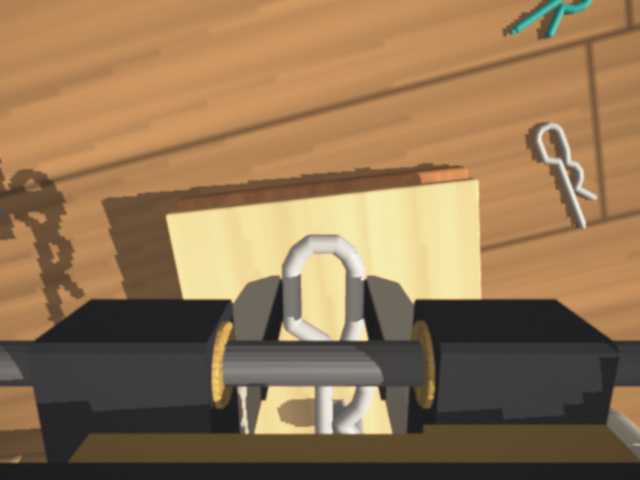

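The clip hangs straight in the pads: loop back at (323,237), leg running down the image to (323,430). The stud is hidden behind the gripper, so I'll move ahead of it to see the slot.

```bash
python3 - <<'E'
from h import *
d=np.load("w1.npz"); K,R,t=[d[k] for k in("K","R","t")]
X=ray(K,R,t,(320,150),.09); print(X, 100*(tool([.643,-.036,.09])-tool(X)))
E
```

```text
[ 0.4373188  -0.00347456  0.09      ] [-20.74293524   1.8321598   -0.02114874]
```

```bash
python3 -m inch '[[[-4,0.35,0,0,0,0,1],[-4,0.35,0,0,0,0,1],[-4,0.35,0,0,0,0,1],[-4,0.35,0,0,0,0,1],[-4,0.35,0,0,0,0,1]]]';python3 -m inch '[[[0,0,0,0,0,0,1],[0,0,0,0,0,0,1],[0,0,0,0,0,0,1]]]'
python3 - <<'E'
from h import *
im,K,R,t=cam("wrist")
np.savez("w2.npz",im=im,K=K,R=R,t=t)
u,v=proj(K,R,t,(.643,-.036,.09)).astype(int); print(u,v)
c=im[max(v-70,0):v+70,u-70:u+70]
big=cv2.resize(c,(420,420),interpolation=cv2.INTER_CUBIC)
cv2.imwrite("pics/w2.png",np.hstack([cv2.resize(im,(380,285)),np.zeros((285,0,3),np.uint8)]) if 0 else np.hstack([np.pad(cv2.resize(im,(380,285)),((0,135),(0,0),(0,0))),big]))
E
```

```text
t: 4.7
tool_pos: [0.6919, -0.043, 0.1811]
orientation: [-0.378, -3.118, -0.001]
force: [0.4, -0.1, 0.4]
opening: 0.0329
t: 5.0
tool_pos: [0.69, -0.0438, 0.1817]
orientation: [-0.379, -3.118, -0.0]
force: [0.0, 0.7, -0.7]
opening: 0.0328
317 163
```

View pics/w2.png

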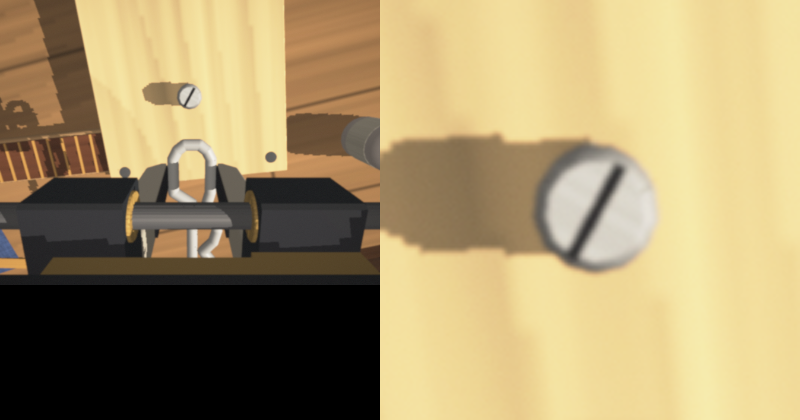

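The stud's top disc is centred at full-frame px (319,162), with the slot from (312,179) to (327,149). Fitting these and the in-hand clip.

```bash
python3 - <<'E'
from h import *
d=np.load("w2.npz"); im,K,R,t=[d[k] for k in("im","K","R","t")]
hsv=cv2.cvtColor(im,cv2.COLOR_BGR2HSV); m=np.zeros((480,640),np.uint8)
b=(slice(135,190),slice(290,345)); m[b]=((hsv[...,1]<50)&(hsv[...,2]>120))[b]
cs,_=cv2.findContours(m,0,2); pts=np.vstack([c for c in cs if cv2.contourArea(c)>30]); (u,v),r=cv2.minEnclosingCircle(pts)
S=ray(K,R,t,(u,v),.09); E=ray(K,R,t,(u+r,v),.09); print("stud",u,v,r,S,"R mm",1e3*np.linalg.norm(E-S))
g=cv2.cvtColor(im,cv2.COLOR_BGR2GRAY); yy,xx=np.mgrid[:480,:640]
k=(g<90)&((xx-u)**2+(yy-v)**2<(.8*r)**2); Q=np.array([ray(K,R,t,(a,c),.09)[:2] for a,c in zip(xx[k],yy[k])])
vx,vy,_,_=cv2.fitLine(Q.astype(np.float32),cv2.DIST_L2,0,.01,.01).ravel()
ang=np.degrees(np.arctan(vy/vx)); print("slot ang",ang,"mean",Q.mean(0),k.sum())
h=np.array([np.cos(np.radians(ang)),np.sin(np.radians(ang))])
s=robot.read_state(); M=Ro.from_rotvec(s["orientation"]).as_matrix(); print("tool -x ang",np.degrees(np.arctan2(-M[1,0],-M[0,0])))
# clip in hand (loop back and flank centre) in tool frame
P,st=clipfit(im,K,R,t,(270,225,370,330),s["tool_pos"][2]+.0025); T=(P-s["tool_pos"])@M; print("mask",st)
print("loop x max",T[:,0].max()*1e3); q=T[(T[:,0]>.0)&(T[:,0]<.012)]; print("y rng",q[:,1].min()*1e3,q[:,1].max()*1e3)
for D in(.16,.12): print("TCP for loop at",D,S[:2]-h*D)
# scene view of tip
im,K,R,t=cam("scene"); np.savez("s1.npz",im=im,K=K,R=R,t=t)
u,v=proj(K,R,t,s["tool_pos"]+M@[-.06,0,0]).astype(int); print(u,v)
cv2.imwrite("pics/s1.png",cv2.resize(im[v-80:v+80,u-80:u+80],(560,560),interpolation=cv2.INTER_CUBIC))
E
```

```text
stud 319.1991271972656 162.06747436523438 20.187702178955078 [ 0.64223433 -0.03481339  0.09      ] R mm 12.20930162459479
slot ang -42.478493 mean [ 0.64242054 -0.0350412 ] 68
tool -x ang -13.892324593131283
mask [ 285  235   80   47 1763]
loop x max 26.55862959248012
y rng -15.58636791291511 16.73700285517053
TCP for loop at 0.16 [0.52422939 0.07323675]
TCP for loop at 0.12 [0.55373063 0.04622422]
232 289
```

Stud at (0.6423, -0.0350), hole pointing about -42.5° in world. The clip's loop is centred on the TCP within about 0.5 mm. Moving back, then turning.

```bash
python3 -m inch '[[[3.7,1.4,0,0,0,0,1],[3.7,1.4,0,0,0,0,1],[3.7,1.4,0,0,0,0,1],[3.7,1.4,0,0,0,0,1],[3.7,1.4,0,0,0,0,1]]]';python3 -m inch '[[[0,0,0,0,0,7.1,1],[0,0,0,0,0,7.1,1],[0,0,0,0,0,7.1,1],[0,0,0,0,0,7.1,1],[0,0,0,0,0,0,1]]]'; python3 -m inch '[[[0,0,3,0,0,0,1],[0,0,3,0,0,0,1],[0,0,3,0,0,0,1],[0,0,0,0,0,0,1],[0,0,0,0,0,0,1]]]'
cat >> h.py <<'E'
def rel(S=(.6423,-.0350),ang=-42.5):
    s=robot.read_state(); M=Ro.from_rotvec(s["orientation"]).as_matrix(); a=np.radians(ang); h=np.array([np.cos(a),np.sin(a)]); n=np.array([-h[1],h[0]])
    d=s["tool_pos"][:2]-S; v=100*tool([*(np.array(S)-h*.0885),.0595])
    print("along mm",1e3*d@h,"lat",1e3*d@n,"yaw",np.degrees(np.arctan2(-M[1,0],-M[0,0])),"z",s["tool_pos"][2],"to goal cm",v,"F",s["force"].round(1),"q6",s["q"][5])
E
python3 - <<'E'
from h import *
rel()
im,K,R,t=cam("scene"); np.savez("s1.npz",im=im,K=K,R=R,t=t)
u,v=proj(K,R,t,(.62,-.01,.08)).astype(int); print(u-60,v-60)
cv2.imwrite("pics/s1.png",cv2.resize(im[v-60:v+60,u-60:u+60],(600,600),interpolation=cv2.INTER_CUBIC))
E
```

```text
t: 5.6
tool_pos: [0.5261, 0.0681, 0.1826]
orientation: [0.382, 3.116, 0.001]
force: [-0.0, 0.8, -1.0]
opening: 0.033
t: 6.1
tool_pos: [0.5275, 0.0674, 0.1827]
orientation: [1.137, 2.927, 0.001]
force: [-0.0, -0.5, -0.5]
opening: 0.0331
t: 6.6
tool_pos: [0.5275, 0.0672, 0.0922]
orientation: [-1.132, -2.93, 0.0]
force: [1.0, 0.2, -1.0]
opening: 0.0327
along mm -153.66344342967102 lat -2.244867747605994 yaw -42.250829427532054 z 0.09223628450447345 to goal cm [-6.51844736  0.19723906  3.27119579] F [ 1.   0.2 -1. ] q6 -0.803192193516014
232 215
```

View pics/s1.png

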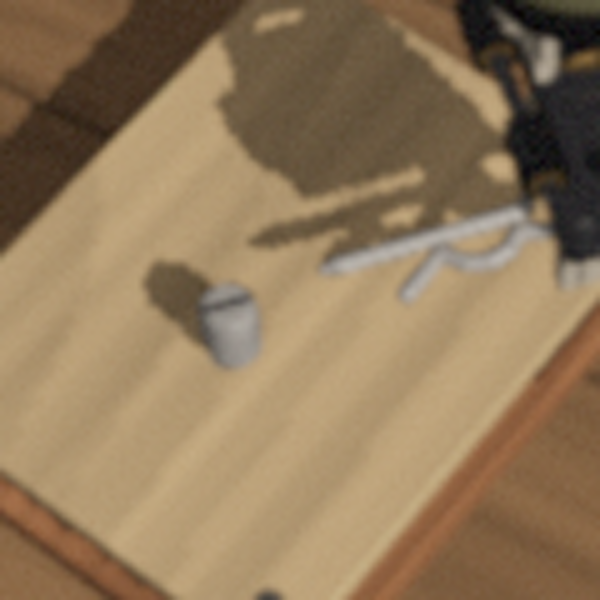

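Clip tip points at the stud with the bow on its left; it needs a 2 mm sideways correction. Lowering to slightly above the plate.

```bash
python3 -m inch '[[[0,0.18,1.5,0,0,0.2,1],[0,0,1.5,0,0,0,1],[0,0,0.2,0,0,0,1],[0,0,0,0,0,0,1],[0,0,0,0,0,0,1]]]'
python3 - <<'E'
from h import *
rel(); rel()
im,K,R,t=cam("scene"); top=cam("top"); s=robot.read_state(); M=Ro.from_rotvec(s["orientation"]).as_matrix()
tp=s["tool_pos"]+M@[-.1135,.0003,-.0019]; print("pred tip",tp)
out=[]
for (im,K,R,t),w in(((im,K,R,t),50),(top,35)):
    for X in (tp,(.6423,-.035,.062)): print(proj(K,R,t,X))
    u,v=proj(K,R,t,tp).astype(int); print("off",u-w,v-w); out.append(cv2.resize(im[v-w:v+w,u-w:u+w],(400,400),interpolation=cv2.INTER_CUBIC))
cv2.imwrite("pics/s2.png",np.hstack(out))
E
```

```text
t: 7.15
tool_pos: [0.529, 0.0684, 0.0595]
orientation: [-1.14, -2.927, 0.0]
force: [-0.2, 0.0, -1.4]
opening: 0.0327
along mm -153.37366431676782 lat -0.2703335289259172 yaw -42.56783212597814 z 0.05954287939852451 to goal cm [-6.48733095e+00  3.47145168e-02  2.10044397e-03] F [-0.2  0.  -1.4] q6 -0.7953127668648086
along mm -153.37366431676782 lat -0.2703335289259172 yaw -42.56783212597814 z 0.05954287939852451 to goal cm [-6.48733095e+00  3.47145168e-02  2.10044397e-03] F [-0.2  0.  -1.4] q6 -0.7953127668648086
pred tip [ 0.61305927 -0.00815542  0.0617548 ]
[295.10188497 277.29102518]
[277.37755686 282.23849132]
off 245 227
[344.27039272 207.19915786]
[353.17099194 197.19359149]
off 309 172
```

View pics/s2.png

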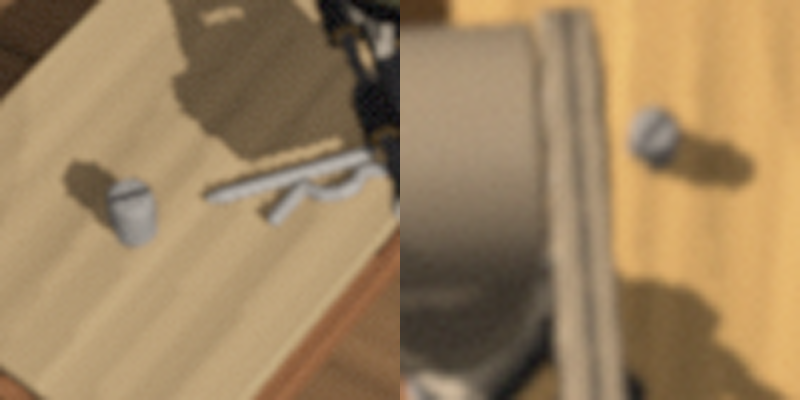

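The scene view puts the tip at full-frame (297,276), against a predicted (295,277), and the leg's line runs through the stud's lower part. Advancing while watching the force.

```bash
python3 -m inch '[[[-1.2,0.03,0,0,0,0,1],[-1.0,0,0,0,0,0,1],[-0.3,0,0,0,0,0,1],[-0.3,0,0,0,0,0,1],[-0.3,0,0,0,0,0,1]]]'; python3 -c "
from h import *
rel()"; python3 -m inch '[[[-0.3,0,0,0,0,0,1],[-0.3,0,0,0,0,0,1],[0,0,0,0,0,0,1]]]';  python3 -c "
from h import *
rel()"
```

```text
t: 7.75
tool_pos: [0.5523, 0.0474, 0.0595]
orientation: [-1.141, -2.927, 0.0]
force: [0.3, 0.1, -0.9]
opening: 0.0329
along mm -122.01095113766371 lat -0.0041362728709515295 yaw -42.59100024204087 z 0.05953218221677743 to goal cm [-3.35109094e+00  5.73635750e-03  2.37077601e-03] F [ 0.3  0.1 -0.9] q6 -0.8343426151641536
t: 8.05
tool_pos: [0.5569, 0.0434, 0.0597]
orientation: [1.141, 2.927, -0.0]
force: [-0.7, -0.2, -0.7]
opening: 0.0331
along mm -115.98338835549518 lat 0.11141456366507896 yaw -42.579492682268956 z 0.05968714020655558 to goal cm [-2.74834803 -0.00732965  0.01923707] F [-0.7 -0.2 -0.7] q6 -0.8415075762596045
```

Tip is about 10 mm inside the hole with no resistance. Continuing.

```bash
python3 -m inch '[[[-0.5,0,0,0,0,0,1],[-0.5,0,0,0,0,0,1],[-0.5,0,0,0,0,0,1],[0,0,0,0,0,0,1]]]'; python3 -m inch '[[[-0.5,0,0,0,0,0,1],[-0.5,0,0,0,0,0,1],[-0.2,0,0,0,0,0,1],[0,0,0,0,0,0,1]]]';  python3 - <<'E'
from h import *
rel()
im,K,R,t=cam("scene"); cv2.imwrite("pics/s3.png",cv2.resize(im[235:315,240:340],(800,640)[:2] and (700,560),interpolation=cv2.INTER_CUBIC))
E
```

```text
t: 8.45
tool_pos: [0.5683, 0.0329, 0.0598]
orientation: [1.141, 2.927, 0.0]
force: [-0.8, 0.5, -0.9]
opening: 0.0324
t: 8.85
tool_pos: [0.5768, 0.0251, 0.0596]
orientation: [1.141, 2.927, -0.0]
force: [-0.5, -0.5, -0.6]
opening: 0.0329
along mm -88.90692559435615 lat 0.0014201156818245408 yaw -42.59406678907996 z 0.059638311711817715 to goal cm [-4.06914096e-02 -7.55326069e-05  1.38350762e-02] F [-0.5 -0.5 -0.6] q6 -0.8727188981151122
```

View pics/s3.png

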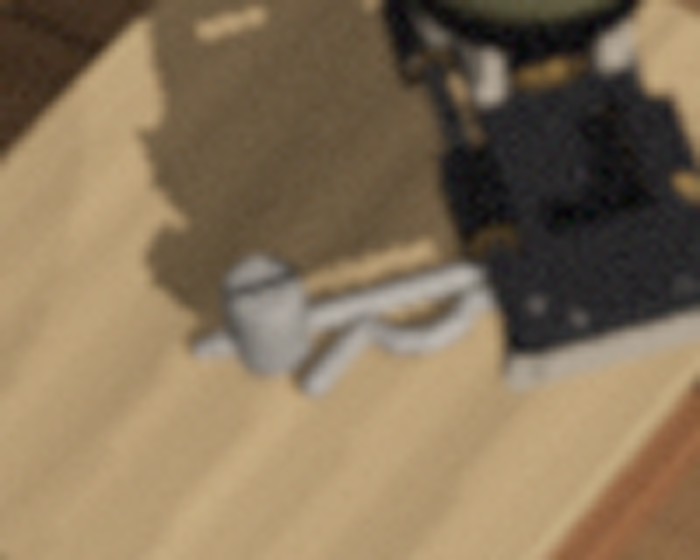

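The leg tip protrudes on the far side of the stud, at crop (210,345), and the bow flare is just short of the stud at (315,380). Lowering about 1 mm, releasing, then rising.

```bash
python3 -m inch '[[[0,0,0.12,0,0,0,1],[0,0,0,0,0,0,1],[0,0,0,0,0,0,0.2],[0,0,0,0,0,0,0],[0,0,0,0,0,0,-0.2]]]'; python3 -m inch '[[[0,0,0,0,0,0,-0.2],[0,0,0,0,0,0,-0.2],[0,0,0,0,0,0,-0.2]]]';python3 -m inch '[[[0,0,-1,0,0,0,-0.2],[0,0,-2,0,0,0,-0.2],[0,0,-2,0,0,0,-0.2],[0,0,-2,0,0,0,-0.2],[0,0,0,0,0,0,-0.2]]]'
python3 - <<'E'
from h import *
rel()
im,K,R,t=cam("scene"); w=cam("wrist"); np.savez("w3.npz",im=w[0],K=w[1],R=w[2],t=w[3])
cv2.imwrite("pics/s4.png",np.hstack([cv2.resize(im[235:315,240:340],(350,280),interpolation=cv2.INTER_CUBIC),cv2.resize(w[0],(373,280))]))
E
```

```text
t: 9.4
tool_pos: [0.5766, 0.0254, 0.0586]
orientation: [1.14, 2.927, 0.0]
force: [0.3, 1.1, 1.7]
opening: 0.0486
t: 9.7
tool_pos: [0.5765, 0.0254, 0.0585]
orientation: [1.14, 2.927, 0.0]
force: [-0.4, -0.1, -0.6]
opening: 0.0556
t: 10.2
tool_pos: [0.579, 0.0253, 0.1328]
orientation: [1.138, 2.921, 0.003]
force: [0.2, -0.1, 0.2]
opening: 0.0558
along mm -87.3590333437096 lat 1.712649167525278 yaw -42.57459417245083 z 0.13276295957497947 to goal cm [ 0.15074486 -0.20240426  7.32483929] F [ 0.2 -0.1  0.2] q6 -0.8725636483318078
```

View pics/s4.png

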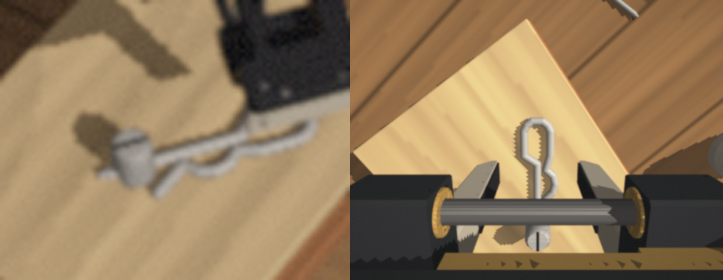

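The clip stays in the hole after release, straight along the leg axis, with its loop back at wrist half-scale (537,120). Measuring the back.

```bash
python3 - <<'E'
from h import *
d=np.load("w3.npz"); im,K,R,t=[d[k] for k in("im","K","R","t")]
P,st=clipfit(im,K,R,t,(275,190,370,330),.060); print(st)
a=np.radians(-42.5); h=np.array([np.cos(a),np.sin(a)]); n=np.array([-h[1],h[0]]); D=P[:,:2]-(.6423,-.035)
s=D@h; w=D@n; b=s.min(); print("back",b*1e3)
for lo,hi in((.014,.026),(.026,.039)):
    q=w[(s>b+lo)&(s<b+hi)]; print("mid",1e3*(q.max()+q.min())/2,"wid",1e3*(q.max()-q.min()))
rel()
E
```

```text
[ 295  201   63  129 2964]
back -115.8272989609655
mid 0.712397712817326 wid 32.062017860044755
mid 0.7263287554234313 wid 32.33453666832456
along mm -88.96224173380381 lat 0.34282472589408997 yaw -42.5751679477545 z 0.12894973613215963 to goal cm [-0.03880019 -0.0406507   6.9449847 ] F [ 0.4 -0.7 -0.2] q6 -0.8725916499329597
```

```bash
python3 -m inch '[[[2,0.03,0,0,0,0,1],[2,0,0,0,0,0,1],[1.5,0,0,0,0,0,1],[0,0,0,0,0,0,1],[0,0,0,0,0,0,1]]]' 30; python3 -m inch '[[[0,0,2,0,0,0,1],[0,0,2,0,0,0,1],[0,0,2,0,0,0,1],[0,0,0.8,0,0,0,1],[0,0,0,0,0,0,1]]]';python3 -m inch '[[[0,0,0.2,0,0,0,1],[0,0,0,0,0,0,1],[0,0,0,0,0,0,1]]]'; python3 -c "
from h import *
rel()"
```

```text
t: 10.8
tool_pos: [0.536, 0.0628, 0.128]
orientation: [-1.139, -2.928, 0.001]
force: [1.2, 0.3, 0.3]
opening: 0.0202
t: 11.3
tool_pos: [0.5353, 0.0623, 0.059]
orientation: [-1.14, -2.925, 0.002]
force: [0.1, 1.0, -0.1]
opening: 0.0003
t: 11.6
tool_pos: [0.537, 0.0628, 0.0595]
orientation: [1.14, 2.926, 0.001]
force: [-0.3, 0.3, 0.6]
opening: 0.0005
along mm -143.673162254869 lat 0.9789677111850352 yaw -42.57272117274556 z 0.059495657476358245 to goal cm [-5.51743191 -0.09090177  0.00665505] F [-0.3  0.3  0.6] q6 -0.80614509956526
```

```bash
python3 -m inch '[[[-0.7,-0.03,0.18,0,0,0,1],[-0.7,0,0,0,0,0,1],[0,0,0,0,0,0,1],[0,0,0,0,0,0,1]]]'; python3 -c "
from h import *
rel()"; python3 -m inch '[[[-0.4,0,0,0,0,0,1],[-0.3,0,0,0,0,0,1],[-0.3,0,0,0,0,0,1],[-0.3,0,0,0,0,0,1],[0,0,0,0,0,0,1]]]'; python3 -c "
from h import *
rel()"
```

```text
t: 12.0
tool_pos: [0.5465, 0.0528, 0.0566]
orientation: [-1.141, -2.927, -0.0]
force: [0.2, 0.1, 1.0]
opening: 0.0006
along mm -129.95210817720815 lat 0.0283640924762949 yaw -42.60820509894088 z 0.05664603167214918 to goal cm [-4.14518769  0.00498986 -0.28570299] F [0.2 0.1 1. ] q6 -0.8242350680880346
t: 12.5
tool_pos: [0.5562, 0.044, 0.0567]
orientation: [1.141, 2.927, -0.0]
force: [0.5, 0.4, 0.8]
opening: 0.0005
along mm -116.84569163554136 lat 0.09052425553185373 yaw -42.58772228335829 z 0.056690760979100585 to goal cm [-2.8346492  -0.00469015 -0.2802221 ] F [0.5 0.4 0.8] q6 -0.8403296412237192
```

```bash
python3 -m inch '[[[-0.3,0,-0.05,0,0,0,1],[-0.2,0,0,0,0,0,1],[-0.2,0,0,0,0,0,1],[0,0,0,0,0,0,1]]]'; python3 -c "
from h import *
rel()"; python3 -m inch '[[[-0.2,0,0,0,0,0,1],[-0.2,0,0,0,0,0,1],[-0.2,0,0,0,0,0,1],[0,0,0,0,0,0,1]]]'; python3 -c "
from h import *
rel()"
```

```text
t: 12.9
tool_pos: [0.561, 0.0396, 0.0571]
orientation: [-1.14, -2.927, -0.0]
force: [-1.3, 0.4, 0.4]
opening: 0.0009
along mm -110.3666365831947 lat 0.0765434931473905 yaw -42.57747444348044 z 0.05708459571701319 to goal cm [-2.18656469 -0.00471546 -0.24250968] F [-1.3  0.4  0.4] q6 -0.848586828152615
t: 13.3
tool_pos: [0.5648, 0.0362, 0.0569]
orientation: [-1.139, -2.926, -0.001]
force: [-3.5, 4.2, 2.5]
opening: 0.0002
along mm -105.24528982319754 lat 0.1390158370796044 yaw -42.554112032052444 z 0.05694055042725109 to goal cm [-1.67407331 -0.01239751 -0.25898503] F [-3.5  4.2  2.5] q6 -0.8556601395467522
```

```bash
for i in 1; do python3 -m inch '[[[-0.2,0,0,0,0,0,1],[-0.2,0,0,0,0,0,1],[-0.2,0,0,0,0,0,1]]]'; python3 -m inch '[[[-0.2,0,0,0,0,0,1],[-0.2,0,0,0,0,0,1],[-0.2,0,0,0,0,0,1]]]'; done; python3 - <<'E'
from h import *
rel()
im,K,R,t=cam("scene"); cv2.imwrite("pics/s5.png",cv2.resize(im[235:315,240:340],(500,400),interpolation=cv2.INTER_CUBIC))
E
```

```text
t: 13.6
tool_pos: [0.5693, 0.0321, 0.0569]
orientation: [-1.139, -2.926, -0.0]
force: [-2.3, 2.9, 1.7]
opening: 0.0005
t: 13.9
tool_pos: [0.5745, 0.0272, 0.0571]
orientation: [1.14, 2.927, -0.0]
force: [-0.8, 1.4, 0.3]
opening: 0.0003
along mm -91.98394598657646 lat 0.019524267678420415 yaw -42.572743890682396 z 0.05708257451885221 to goal cm [-0.34847265 -0.00152755 -0.24163309] F [-0.8  1.4  0.3] q6 -0.8694021232439925
```

View pics/s5.png

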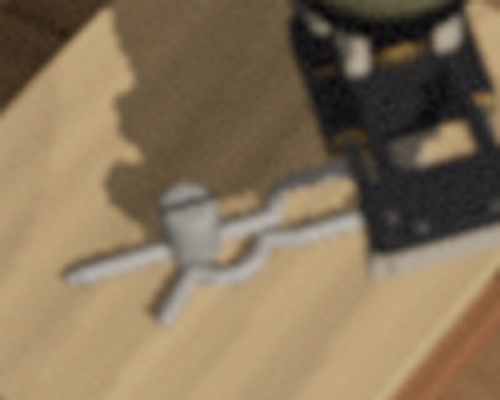

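The leg is well through, with its tip at crop (70,275), and the pinch of the bow is at the stud's near side at (195,270). Continuing until the shoulder stops it.

```bash
python3 -m inch '[[[-0.2,0,0,0,0,0,1],[-0.2,0,0,0,0,0,1],[-0.2,0,0,0,0,0,1]]]'; python3 -m inch '[[[-0.2,0,0,0,0,0,1],[-0.2,0,0,0,0,0,1],[0,0,0,0,0,0,1]]]'; python3 -c "
from h import *
rel()"; python3 -m inch '[[[-0.15,0,0,0,0,0,1],[-0.15,0,0,0,0,0,1],[0,0,0,0,0,0,1]]]'; python3 -c "
from h import *
rel()"
```

```text
t: 14.25
tool_pos: [0.5791, 0.023, 0.0573]
orientation: [1.14, 2.927, -0.0]
force: [0.0, -0.6, 0.5]
opening: 0.0006
t: 14.55
tool_pos: [0.5819, 0.0204, 0.0572]
orientation: [1.141, 2.927, -0.0]
force: [-0.1, -1.4, -0.3]
opening: 0.0006
along mm -81.93264127028445 lat 0.05664866246139155 yaw -42.58254192594067 z 0.05721035614172777 to goal cm [ 0.65665908 -0.00659003 -0.2291598 ] F [-0.1 -1.4 -0.3] q6 -0.8804819140719666
t: 14.85
tool_pos: [0.584, 0.0185, 0.0571]
orientation: [1.141, 2.927, -0.0]
force: [-0.1, -0.3, -0.4]
opening: 0.0003
along mm -79.14050177182779 lat 0.04277378213617311 yaw -42.57432322778052 z 0.05712157693404912 to goal cm [ 0.93592363 -0.00548858 -0.23792051] F [-0.1 -0.3 -0.4] q6 -0.8837679679553917
```

```bash
python3 -m inch '[[[-0.15,0,0,0,0,0,1],[-0.15,0,0,0,0,0,1],[0,0,0,0,0,0,1]]]'; python3 -m inch '[[[-0.1,0,0,0,0,0,1],[-0.1,0,0,0,0,0,1],[0,0,0,0,0,0,1]]]'; python3 -c "
from h import *
rel()"
```

```text
t: 15.15
tool_pos: [0.5861, 0.0165, 0.0571]
orientation: [-1.141, -2.927, -0.0]
force: [-0.9, 0.3, -0.1]
opening: 0.0004
t: 15.45
tool_pos: [0.5867, 0.0161, 0.057]
orientation: [-1.139, -2.925, -0.001]
force: [-4.7, 5.1, 3.6]
opening: 0.0003
along mm -75.51539189648105 lat 0.062265042427902983 yaw -42.55720097070514 z 0.05695636416553014 to goal cm [ 1.29905209 -0.00763179 -0.25128767] F [-4.7  5.1  3.6] q6 -0.8891642245864445
```

```bash
python3 -m inch '[[[-0.1,0,0,0,0,0,1],[-0.1,0,0,0,0,0,1],[0,0,0,0,0,0,1]]]'; python3 -c "
from h import *
rel()"; python3 -m inch '[[[-0.1,0,0,0,0,0,1],[-0.1,0,0,0,0,0,1],[0,0,0,0,0,0,1]]]'; python3 -c "
from h import *
rel()"
```

```text
t: 15.75
tool_pos: [0.587, 0.0158, 0.0567]
orientation: [-1.138, -2.923, -0.002]
force: [-8.9, 8.9, 6.2]
opening: 0.0003
along mm -75.05194188426566 lat 0.08276527712463633 yaw -42.53770166587141 z 0.05665225165367968 to goal cm [ 1.34623864 -0.00942233 -0.27788599] F [-8.9  8.9  6.2] q6 -0.8913045759389486
t: 16.05
tool_pos: [0.5874, 0.0155, 0.0564]
orientation: [-1.136, -2.92, -0.002]
force: [-13.3, 12.6, 10.0]
opening: 0.0005
along mm -74.63600368773554 lat 0.11563595586156339 yaw -42.51361088342421 z 0.05637292400274727 to goal cm [ 1.38884319 -0.01233339 -0.30163916] F [-13.3  12.6  10. ] q6 -0.8934965366253197
```

Rigid stop: 18 N with only 0.4 mm of travel. Backing off, rising and looking.

```bash
python3 -m inch '[[[1,0,-0.1,0,0,0,1],[1,0,0,0,0,0,1],[1.5,0,-1,0,0,0,1],[0,0,-3,0,0,0,1],[0,0,-4,0,0,0,1]]]'; python3 -m inch '[[[-3,0,-2,0,0,0,1],[-4,0,0,0,0,0,1],[-4,0,0,0,0,0,1],[-1,0,0,0,0,0,1],[0,0,0,0,0,0,1]]]'
python3 - <<'E'
from h import *
rel(); rel()
im,K,R,t=cam("scene"); w=cam("wrist"); np.savez("w4.npz",im=w[0],K=w[1],R=w[2],t=w[3])
print(proj(*w[1:],(.6423,-.035,.09)))
cv2.imwrite("pics/s6.png",np.hstack([cv2.resize(im[235:315,240:340],(350,280),interpolation=cv2.INTER_CUBIC),cv2.resize(w[0],(373,280))]))
a=np.radians(-42.5); h=np.array([np.cos(a),np.sin(a)]); n=np.array([-h[1],h[0]])
hsv=cv2.cvtColor(w[0],cv2.COLOR_BGR2HSV); m=(hsv[...,1]<60)&(hsv[...,2]>130)
vv,uu=np.where(m); P=np.array([ray(*w[1:],(u,v),.06)[:2] for u,v in zip(uu,vv)])-(.6423,-.035)
s,l=P@h,P@n; k=(abs(l)<.02)&(abs(s)<.09); print("silver along range",s[k].min()*1e3,s[k].max()*1e3)
E
```

```text
t: 16.55
tool_pos: [0.5625, 0.0365, 0.1367]
orientation: [-1.139, -2.924, 0.003]
force: [0.7, -0.0, -0.2]
opening: -0.0001
t: 17.05
tool_pos: [0.6534, -0.0461, 0.1576]
orientation: [-1.143, -2.926, 0.0]
force: [0.4, 1.0, 0.2]
opening: 0.0007
along mm 15.681033849295343 lat -0.6864315767205742 yaw -42.680926509914826 z 0.15764263656645267 to goal cm [10.41744495  0.03900976  9.81512507] F [0.4 1.  0.2] q6 -0.974394100890937
along mm 15.681033849295343 lat -0.6864315767205742 yaw -42.680926509914826 z 0.15764263656645267 to goal cm [10.41744495  0.03900976  9.81512507] F [0.4 1.  0.2] q6 -0.974394100890937
[324.04619174 225.51516153]
silver along range -66.70133692018558 71.69971383359979
```

View pics/s6.png

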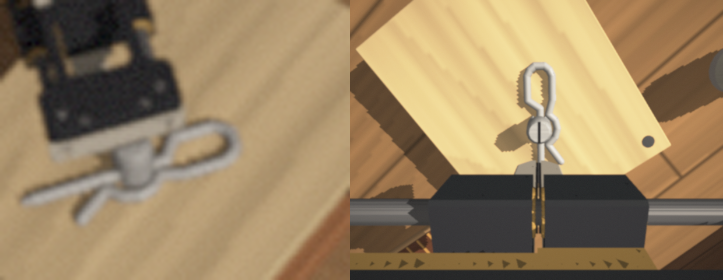

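The clip is home: the stud sits inside the bow at wrist half-scale (540,130), the loop back is 67 mm behind the stud axis, and the hand is clear. I'll raise the hand and hand in.

```bash
python3 -m inch '[[[0,0,-3,0,0,0,1],[0,0,-3,0,0,0,1],[0,0,0,0,0,0,1],[0,0,0,0,0,0,1],[0,0,0,0,0,0,1]]]'; python3 -c "
from plant import robot
print(robot.close_job())"
```

```text
t: 17.65
tool_pos: [0.652, -0.044, 0.217]
orientation: [-1.139, -2.926, 0.0]
force: [0.2, 0.2, -0.1]
opening: 0.0006
the job is handed in; nothing more can be done
None
```

The R-clip is fully home on the stud, and I handed the job in at 17.65 s with the hand clear. No verdict was reported.

- **Sequence:** I gripped the large silver clip by its loop and read the hole angle from the slot, about -42.5° in world. I slid the leg through the hole without resistance and let go with it standing there. Then I pushed the loop's back with closed fingertips just above the plate.
- **Pushing force:** I read about 5.5 N as the bow rode over. The readings were sampled, so the 10 to 16 N peak was not caught. The force then dropped to about zero. A rigid stop followed, rising to about 18 N of horizontal push with only 0.4 mm of further travel.
- **Last checks:** The final picture shows the stud inside the bow, with the leg and flare beyond it. Measured along the leg, the clip runs from -67 mm to about +72 mm about the stud axis. That puts it about 2 to 3 mm past nominal, which fits the stated play.
- **Not measured:** The bow-arm opening was only seen in the picture, not measured. The hammer, chisel and bottle were not approached.

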